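# Push a full used-blade case through the drop-box flap

### The arm

A 6-joint arm with a two-finger parallel gripper is mounted at the origin on the work surface. World frame = base frame: x ahead of the robot, y to its left, z up, the work surface at z = 0. Lengths are in m, angles in rad, forces in N, time in s.
With the tool pointing down it reaches from about 0.3 to 0.875 m from the base axis. Payload 6.4 kg.
Tool frame: the origin (TCP) lies between the finger pads; the fingertips stand ctrl.tip_extent ahead of it and the grasp point (between the pads) is the TCP (ctrl.tip_extent is the distance from the TCP to the fingertips, in m); z points along the fingers, y is the line along which they close (so a half turn about z gives the same grasp; the last joint's range is limited). The gripper opens to 85 mm and grips with 20 to 120 N. Pads are 22 mm wide; open, the fingers measure 114 mm over their backs; the gripper's body (76 mm by 85 mm) begins 54 mm behind the grasp point. The pads swing forward as they close: fully open they stand 13 mm farther back than shut.
Start: joints at [1.038, 0.181, 1.607, -0, 1.354, -0.206], TCP at [0.185, 0.545, 0.25] pointing down, gripper open.
Joint ranges: [-2.99, 2.99], [-0.89, 2.07], [0.3, 2.58], [-1.14, 4.28], [0, 2.63], [-3.12, 3.12]. Speed limits (rad/s): [2.57, 2.57, 3.01, 3.14, 3.14, 3.14].

### API

Orientations are given as a unit quaternion [w, x, y, z].
In Python, from bench import ctrl gives the robot as it stands.
- The arm moves only by the tool send_rows, never from a script. Its arguments are lists of equal length, an entry for each row: "dr": the turn, a rotation vector about the tool's x, y, z in units of 6 degrees (1.0 is 6 degrees), a list of three; "xyz": the shift along the tool's x, y, z in cm, a list of three; "jaw": the opening in per cent of the stroke, from 0 (shut) to 100 (fully open). In form: {"dr": [[wx, wy, wz], ...], "xyz": [[dx, dy, dz], ...], "jaw": [jaw, ...]}. A call has exactly 8 rows; each row is the pose to reach, as a shift and turn from the pose commanded when the call began, along the tool's axes at that moment; what a row does not reach only later rows make up. A row lasts 1/8 s, in which the tool goes at most 62.5 mm and 10.7 degrees, less where a joint would pass 70% of its speed; a pose out of reach is approached as far as the arm can. A call with a gripper value outside its range is refused whole. The fingers move at their own pace and stop on an object; the grip force is fixed at half the most. Time passes only in rows, so rows that repeat a pose let the fingers close, or fill a call up. It gives the time, the measured TCP pose, the force, the opening and the grip force at its end, in the units of the state.
- ctrl.get_obs(): the state, without advancing time (a new reading comes with each control period).
- ctrl.camera(name): name is "scene" or "top" or "wrist"; returns the picture (400x640x3 uint8, red, green, blue); there is no depth.
- ctrl.calibration(name): a dict with "camera_matrix" (3x3 intrinsics, pixels), "world_from_camera" (4x4, takes a point from camera to world coordinates). Camera axes: x right, y up, looking along -z (the intrinsics and any distortion apply to the point x, -y, -z); pixel columns grow to the right and rows downward; lengths in m; the calibration is good to about 2 mm. A picture is of the moment at which its call begins: read the wrist's pose just before it. calibration takes no time and is no camera call; for the wrist camera it gives the pose at the moment of the call.
- ctrl.hand_in(): hands the job in; it is judged then, once.
The state is a dict: "time_s": time; "q": joint angles; "dq": joint speeds; "joint_efforts": joint torques, N m; "eef_pos": TCP position; "eef_rot": TCP orientation; "wrist_force": force on the tool from outside, world axes, zero at the start; "torque": the same for the moment, N m; "opening": opening from 0.0 (shut) to 1.0 (fully open); "grasp_force": force on a finger pad.
Only numpy, scipy, OpenCV 4.12 (cv2) and the standard library are available. Lean on these libraries where they do the work, as an engineer would, in place of code of your own. Each camera call takes 0.05 s, during which the arm holds its last target. There are 200 camera calls.

### The job

Get rid of the full orange case of used cutter blades: with your fingertips, push it along the feed tray of the yellow drop box and in through the red hanging flap until it drops into the box, then take your fingers out so that the flap swings shut behind it. Slide the case only, never pick it up, and leave everything else on the cutting table where it is.

Things in the scene. Friction and masses are not known exactly. Their poses are not given: they have to be found in the camera images.
- dropbox: Yellow sheet-steel drop box for used blades, fixed to the table, 134 mm wide. Origin on the table under the middle of the shut flap; x is the feed direction (tray to box), z up. Feed tray at x = -200 to 0 mm, box from x = 0 to 200 mm. Its top face is 168 mm above the table, from x = 0 back; the part beyond x = 12 mm is a clear window over the collecting well. Walls 4 mm.
- tray (a point): Middle of the steel feed tray's top face (x = -100 mm in the drop box's frame), box's axes. Flat and level, 100 mm above the table, 200 mm long, near end open. Side lips 14 mm high, inner faces at y = +-83 mm; over the last 60 mm they draw in to +-62 mm at the flap.
- lip (a point): Middle of the far edge of the throat: behind the flap the tray's floor goes on level, 126 mm wide, to this edge (x = 35 mm in the box's frame, 100 mm above the table); from here a steep chute drops to the well, its floor 4 mm above the table. The case tips in by itself once its middle is pushed past this edge.
- flap (a joint): Angle of the red flap about its level hinge along the box's y, 160 mm above the table at x = 0; the doorway is 126 mm wide. 0 = hanging shut, grows as the lower edge swings inwards, to 1.4 rad; never outwards. Plate 122 mm wide, 56 mm long, 3 mm thick, 90 g, no spring or latch: opens at a light push (under 2 N) of case or fingers, rests on what is under it, falls shut when nothing holds it.
- flap_edge (a point): Middle of the flap's lower edge, 104 mm above the table (4 mm above the tray) when shut.
- case: The orange case of used blades with black seam, catch and top plate: a closed flat plastic box 70 mm long (its x), 50 mm wide (its y) and 24 mm high, about 0.11 kg. It lies flat on the feed tray, turned up to 0.55 rad from the feed direction and up to 30 mm off the tray's middle line. Origin in the middle of its underside, z up.
- case_center (a point): Centre of the orange case, 12 mm above its underside, with the case's axes.
- new_case: Bystander: blue case of new blades with white seam, on the table, 70 x 50 x 24 mm; origin in the middle of its underside.
- weight_a: Bystander: dark steel pattern weight, a disc 68 mm across with a knob, 46 mm high; origin in the middle of its underside.
- weight_b: Bystander: green pattern weight, a disc 68 mm across with a knob, 46 mm high; origin in the middle of its underside.
- cone: Bystander: upright cone of blue thread, 60 mm across, 98 mm high; origin in the middle of its underside.
- pin_tin: Bystander: round pin tin with blue lid, 74 mm across, 26 mm high; origin in the middle of its underside.
- shears: Bystander: shears with orange handles lying flat, 195 mm long and 88 mm wide, 11 mm high; origin on the table near the pivot, blades along +x.
- chalk: Bystander: small open carton of tailor's chalk, 60 x 44 x 24 mm; origin in the middle of its underside.
There are look-alikes about, which are no part of the job. Several things have the shape of the case; the one meant has the colours described above.

How it is judged:
On the way, in this order (a step that is already met when the one before it is completed fails the run):
1. the case, sliding on the tray, has pushed into the doorway and the flap is swung open over it (value of joint flap above 0.4 rad and x of case_center in the frame of dropbox above -0.025 m and z of case_center in the frame of dropbox above 0.102 m), for 0.05 s.
2. the case has dropped off the end of the throat into the box (z of case_center in the frame of dropbox below 0.07 m and x of case_center in the frame of dropbox between 0.05 and 0.196 m and y of case_center in the frame of dropbox between -0.063 and 0.063 m), for 0.1 s.
At the end, for the whole second after the job is handed in: The orange case lies at rest in the collecting well (its centre beyond the throat and more than 30 mm below tray level) and the flap hangs still and shut (within 0.08 rad) (all of step 2 and value of joint flap below 0.08 rad and velocity of joint flap between -0.1 and 0.1 rad/s and linear speed of case below 0.02 m/s); the robot touches nothing.
It fails at once if the case is lifted: its centre rises more than 15 mm above where it lies on the tray (z of case_center in the frame of dropbox above 0.127 m).
It fails at once if the case is knocked off the tray onto the table (z of case_center in the frame of dropbox below 0.09 m and (x of case_center in the frame of dropbox below 0 m or y of case_center in the frame of dropbox above 0.075 m or y of case_center in the frame of dropbox below -0.075 m)).
It fails at once if a bystander (blue case, pattern weight, thread cone, pin tin, shears, chalk) is moved more than 25 mm (distance of any of new_case, weight_a, weight_b, cone, pin_tin, shears, chalk from where it was at the start of the episode above 0.025 m).
It fails at once if a bystander is tipped over (angle between any of new_case, weight_a, weight_b, cone, pin_tin, shears, chalk's own z axis and vertical above 0.4 rad).
It also fails if it takes over 38 s, if anything falls off the work surface, if the arm or the gripper's body presses on something with over 40 N, if the wrist force passes 120 N, or if a joint passes its speed limit or range.

## Working session

There is one attempt and no reset: what is moved stays moved. The work goes in short steps, Python scripts to look and compute and a tool call to move; the robot and the scene stay as the last step left them, time stands still between calls to the robot, and variables do not carry over. Pictures are saved under pics/ and viewed, at most 10 in all, crops included, and the job is handed in when it is done.

Besides the shell and the picture viewer there is one more tool, called in YAML: its name, and indented under it one key for each argument. send_rows: Moves the arm, as the interface text tells. Its arguments: {"type":"object","properties":{"dr":{"type":"array","items":{"type":"array","items":{"type":"number"}}},"xyz":{"type":"array","items":{"type":"array","items":{"type":"number"}}},"jaw":{"type":"array","items":{"type":"number"}}},"required":["dr","xyz","jaw"]}

```bash
mkdir -p pics; ls
python3 - <<'E'
from bench import ctrl
import cv2,json
for n in("top","scene"):
    im=ctrl.camera(n); cv2.imwrite(f"pics/{n}0.png",im[:,:,::-1]); c=ctrl.calibration(n); print(n,c["camera_matrix"],c["world_from_camera"],[k for k in c])
o=ctrl.get_obs(); print(o,ctrl.tip_extent)
E
```

```text
pics
top [[409.01585349   0.         313.86068602]
 [  0.         409.01585349 201.34874884]
 [  0.           0.           1.        ]] [[-1.37786055e-03  9.96791933e-01 -8.00246423e-02  4.96986186e-01]
 [-9.99999025e-01 -1.39160314e-03 -1.15959085e-04 -3.23688114e-02]
 [-2.26949625e-04  8.00244045e-02  9.96792879e-01  1.12935690e+00]
 [ 0.00000000e+00  0.00000000e+00  0.00000000e+00  1.00000000e+00]] ['camera_matrix', 'world_from_camera']
scene [[486.95412154   0.         322.38030515]
 [  0.         486.95412154 184.38129524]
 [  0.           0.           1.        ]] [[ 0.71455851 -0.54050471  0.44414052  1.26467705]
 [ 0.69929712  0.53394642 -0.47527336 -0.74383103]
 [ 0.01974025  0.65019681  0.75950934  1.27367618]
 [ 0.          0.          0.          1.        ]] ['camera_matrix', 'world_from_camera']
{'time_s': 0.1, 'q': array([ 1.03772869e+00,  1.81468485e-01,  1.60793869e+00, -2.35238378e-05,
        1.35381046e+00, -2.06330669e-01]), 'dq': array([-0.00098634, -0.00161977, -0.00249752, -0.00019651,  0.00031613,
        0.0013315 ]), 'joint_efforts': array([-3.42421754e-04, -4.45883274e+01, -3.52236485e+01, -3.64920261e-04,
        4.13491638e-03,  1.48514579e-05]), 'eef_pos': array([0.18430306, 0.54414925, 0.24945842]), 'eef_rot': array([-2.82871970e-04,  1.62640193e-01,  9.86685111e-01, -7.61742265e-04]), 'wrist_force': array([-0.52328517, -0.03046204, -0.11857376]), 'torque': array([ 0.03220951,  0.01655154, -0.02344817]), 'grasp_force': 0.0, 'opening': 0.9996788974053606} 0.019
```

View pics/top0.png

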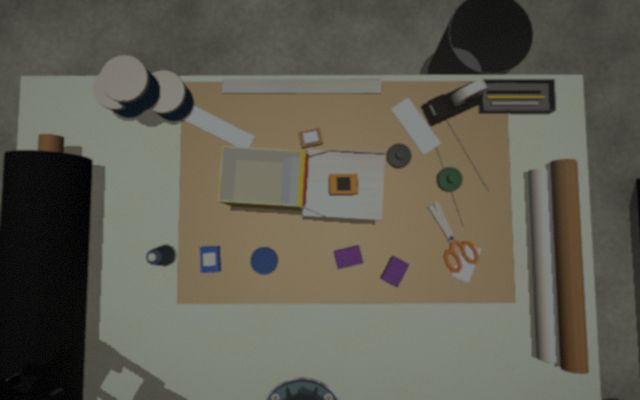

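View pics/scene0.png

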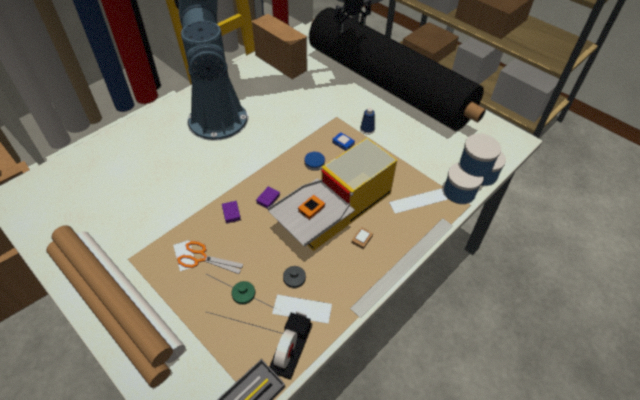

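The top view shows the tray at columns 303–384 and rows 150–220, with the orange case at (343,184). The box lies to its left at columns 220–306, so the feed direction is roughly world +y. The scene view agrees, with the case at (311,207) and the red flap at (337,190).

```bash
cat > h.py <<'E'
import numpy as np,cv2
from bench import ctrl
def ray(px,z,c):
    K=c["camera_matrix"];T=c["world_from_camera"];px=np.atleast_2d(px).astype(float)
    d=np.c_[(px[:,0]-K[0,2])/K[0,0],-(px[:,1]-K[1,2])/K[1,1],-np.ones(len(px))]@T[:3,:3].T
    return T[:3,3]+d*((z-T[2,3])/d[:,2])[:,None]
def mask(im,lo,hi,roi):
    h=cv2.cvtColor(im,cv2.COLOR_RGB2HSV);m=cv2.inRange(h,lo,hi);r=np.zeros_like(m);x0,x1,y0,y1=roi;r[y0:y1,x0:x1]=m[y0:y1,x0:x1];return r
def hull(m):
    c=cv2.findContours(m,cv2.RETR_EXTERNAL,cv2.CHAIN_APPROX_NONE)[0]
    return max(c,key=cv2.contourArea)[:,0]
E
python3 - <<'E'
from h import *
im=cv2.imread("pics/top0.png")[:,:,::-1].copy();c=ctrl.calibration("top")
m=mask(im,(5,150,120),(18,255,255),(315,375,160,210));p=hull(m)
w=ray(p,.124,c)[:,:2];print("case",cv2.minAreaRect((w*1000).astype(np.float32)),cv2.boundingRect(p))
m=mask(im,(20,120,80),(35,255,255),(205,315,135,220));p=cv2.convexHull(np.argwhere(m)[:,::-1].astype(np.int32))[:,0]
print("box px",cv2.approxPolyDP(p,3,True)[:,0].tolist())
w=ray(p,.168,c)[:,:2];print("box",cv2.minAreaRect((w*1000).astype(np.float32)))
m=mask(im,(0,150,60),(4,255,255),(290,320,135,220));q=np.argwhere(m)[:,::-1];print("red",len(q),q.min(0),q.max(0))
cv2.imwrite("pics/crop.png",cv2.resize(im[135:230,210:395,::-1],None,fx=4,fy=4,interpolation=cv2.INTER_CUBIC))
E
```

```text
case ((621.9424438476562, -104.4565200805664), (64.40447235107422, 42.35103225708008), 89.91967010498047) (330, 175, 27, 18)
box px [[303, 150], [302, 204], [297, 206], [298, 150]]
box ((630.0291748046875, -1.9582672119140625), (16.792224884033203, 133.8896026611328), 89.07096862792969)
red 34 [304 155] [307 201]
```

View pics/crop.png

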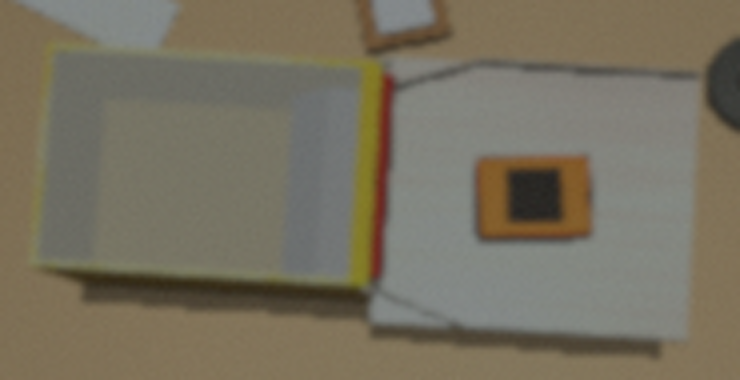

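Run:
```python
from h import *
c=ctrl.calibration("top")
f=lambda p,z:ray(np.array(p)/4+[210-.375,135-.375],z,c)[:,:2]
b=f([[50,45],[385,62],[370,288],[35,265]],.168);print(b.round(3))
o=(b[1]+b[2])/2;u=(b[0]+b[3])/2-o;print(np.linalg.norm(u),np.linalg.norm(b[1]-b[2]))
u/=np.linalg.norm(u);v1=(b[1]-b[2]);v1/=np.linalg.norm(v1)
t=f([[697,75],[688,338],[480,64],[460,326]],.107);print("tray",t.round(3))
ang=np.arctan2(u[1],u[0]);print("ang",ang,np.arctan2(-v1[0],v1[1])+0, np.arctan2(v1[1],v1[0]))
near=(t[0]+t[1])/2;a2=o-near;print("o",o,"near",near,np.linalg.norm(a2),np.arctan2(a2[1],a2[0]))
v=np.array([-u[1],u[0]])
cs=f([[478,157],[592,157],[588,238],[478,238]],.124);cc=cs.mean(0);print("case",cc,cs.round(3),"in box",(cc-o)@u,(cc-o)@v)
```

```text
[[ 0.707  0.186]
 [ 0.697 -0.013]
 [ 0.562 -0.005]
 [ 0.576  0.193]]
0.1989701386305182 0.13514793297258507
tray [[ 0.701 -0.21 ]
 [ 0.534 -0.202]
 [ 0.708 -0.072]
 [ 0.542 -0.059]]
ang 1.5093975223714957 -1.6360190169993043 -0.06522269020440775
o [ 0.62916637 -0.00900002] near [ 0.61745438 -0.20558185] 0.19693040366377554 1.5112884701535378
case [ 0.62071136 -0.10472066] [[ 0.646 -0.07 ]
 [ 0.646 -0.141]
 [ 0.595 -0.138]
 [ 0.596 -0.07 ]] in box -0.09605906886101016 0.002565639545481804
```

```bash
cat >> h.py <<'E'
from scipy.spatial.transform import Rotation as R
O=np.array([.629,-.009,0]);A=1.511
def tgt(xc,y,zlow,th):
    """front finger corner x, lateral y, lowest corner z (box frame), tilt deg -> TCP pos, rot"""
    t=np.radians(th);d=np.array([np.sin(t),0,-np.cos(t)]);n=np.array([np.cos(t),0,np.sin(t)])
    tip=np.array([xc-.011*n[0],y,zlow+.011*n[2]])
    B=R.from_euler('z',A)
    Rt=np.c_[n,np.array([0,-1,0]),d]
    return O+B.apply(tip-ctrl.tip_extent*d),B*R.from_matrix(Rt)
def move(*a):
    p,r=tgt(*a);o=ctrl.get_obs();q=o["eef_rot"];r0=R.from_quat([q[1],q[2],q[3],q[0]])
    print("dr",((r0.inv()*r).as_rotvec()/np.radians(6)).round(2),"xyz",(r0.inv().apply(p-o["eef_pos"])*100).round(2))
def cur(th):
    o=ctrl.get_obs();p0,_=tgt(0,0,0,th);B=R.from_euler('z',-A);print("t",o["time_s"],"box-frame corner",B.apply(o["eef_pos"]-p0).round(4),"F",B.apply(o["wrist_force"]).round(2),"op",round(o["opening"],2))
E
python3 - <<'E'
from h import *
o=ctrl.get_obs();q=o["eef_rot"];r0=R.from_quat([q[1],q[2],q[3],q[0]]);T=ctrl.calibration("wrist")["world_from_camera"]
print("cam in tool",r0.inv().apply(T[:3,3]-o["eef_pos"]),tgt(-.17,.002,.26,0))
move(-.175,.002,.26,0)
E
```

```text
cam in tool [ 0.06807301 -0.00058701 -0.12398805] (array([ 0.61618689, -0.18955698,  0.279     ]), Rotation.from_matrix(array([[ 0.0597607 ,  0.99821273,  0.        ],
                            [ 0.99821273, -0.0597607 ,  0.        ],
                            [ 0.        ,  0.        , -1.        ]])))
dr [-1.000e-02  1.000e-02  1.245e+01] xyz [-64.58 -56.11  -2.88]
```

send_rows:
  dr:
    - [0,0,1.6]
    - [0,0,3.2]
    - [0,0,4.8]
    - [0,0,6.4]
    - [0,0,8]
    - [0,0,9.6]
    - [0,0,11.2]
    - [0,0,12.45]
  xyz:
    - [-4,-3.5,-2]
    - [-8,-7,-3]
    - [-12.5,-10.8,-3]
    - [-17,-14.7,-3]
    - [-21.5,-18.6,-3]
    - [-26,-22.5,-3]
    - [-30.5,-26.4,-3]
    - [-35,-30.4,-3]
  jaw: [25,25,25,25,25,25,25,25]

```text
time_s: 1.1
eef_pos: [0.419, 0.1425, 0.2802]
eef_rot: [0.0, 0.73, 0.684, 0.0]
wrist_force: [0.9, 0.5, -0.4]
opening: 0.248
grasp_force: 0.0
```

Run:
```python
from h import *
cur(0);move(-.175,.002,.26,0)
```

```text
t 1.1 box-frame corner [0.1497 0.2187 0.2612] F [ 0.59 -0.82 -0.42] op 0.25
dr [ 0.   -0.   -0.04] xyz [-32.37  21.82   0.12]
```

send_rows:
  dr:
    - [0,0,0]
    - [0,0,0]
    - [0,0,0]
    - [0,1,0]
    - [0,2,0]
    - [0,3,0]
    - [0,4,0]
    - [0,5,0]
  xyz:
    - [-4.5,3,0]
    - [-9,6,0]
    - [-13.5,9,0]
    - [-18,12,0]
    - [-22.5,15,0]
    - [-27,18,0]
    - [-30,20.2,0]
    - [-32.4,21.8,0]
  jaw: [25,25,25,25,25,25,25,25]

```text
time_s: 2.1
eef_pos: [0.6171, -0.194, 0.2797]
eef_rot: [-0.179, 0.703, 0.662, 0.19]
wrist_force: [0.1, 0.5, -0.1]
opening: 0.25
grasp_force: 0.0
```

Run:
```python
from h import *
cur(30);move(-.165,.002,.13,30);move(-.165,.002,.104,30)
im=ctrl.camera("wrist");cv2.imwrite("pics/w1.png",im[:,:,::-1])
c=ctrl.calibration("wrist");h=mask(im,(5,150,90),(18,255,255),(0,640,0,400));p=hull(h)
w=ray(p,.124,c)-O;w=R.from_euler('z',-A).apply(w)[:,:2]*1000
print(cv2.minAreaRect(w.astype(np.float32)))
```

```text
t 2.1 box-frame corner [-0.1663  0.0008  0.2578] F [ 0.53 -0.02 -0.15] op 0.25
dr [ 0.01 -0.03 -0.01] xyz [-6.32 -0.12 11.11]
dr [ 0.01 -0.03 -0.01] xyz [-7.62 -0.12 13.36]
((-103.4681396484375, 1.1941947937011719), (69.04752349853516, 48.688419342041016), 4.724954605102539)
```

View pics/w1.png

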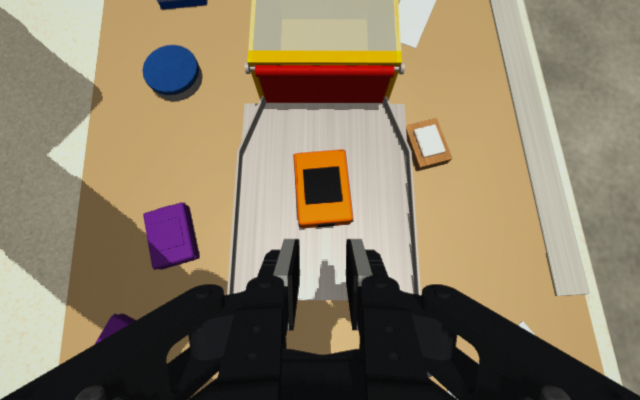

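The wrist view shows the case at (323,187), about 5° off the feed direction. Both fingers are behind it and centred, the flap is at (325,85), and the way is clear.

send_rows:
  dr:
    - [0,0,0]
    - [0,0,0]
    - [0,0,0]
    - [0,0,0]
    - [0,0,0]
    - [0,0,0]
    - [0,0,0]
    - [0,0,0]
  xyz:
    - [-1.5,0,2.2]
    - [-3,0,4.4]
    - [-4.5,0,6.8]
    - [-5.8,-0.1,9]
    - [-6.8,-0.1,11]
    - [-7.3,-0.1,12.3]
    - [-7.6,-0.1,13]
    - [-7.6,-0.1,13]
  jaw: [25,25,25,25,25,25,25,25]

```text
time_s: 3.15
eef_pos: [0.6157, -0.1927, 0.1297]
eef_rot: [-0.178, 0.703, 0.662, 0.188]
wrist_force: [-0.9, -0.5, 0.1]
opening: 0.252
grasp_force: 0.0
```

Run:
```python
from h import *
cur(30);move(-.13,.001,.105,30);move(-.06,.001,.105,30);move(-.02,.001,.105,30)
```

```text
t 3.15 box-frame corner [-0.1651  0.0023  0.1077] F [-0.57  0.86  0.06] op 0.25
dr [-0. -0.  0.] xyz [2.91 0.13 1.99]
dr [-0. -0.  0.] xyz [8.97 0.13 5.49]
dr [-0. -0.  0.] xyz [12.43  0.13  7.49]
```

send_rows:
  dr:
    - [0,0,0]
    - [0,0,0]
    - [0,0,0]
    - [0,0,0]
    - [0,0,0]
    - [0,0,0]
    - [0,0,0]
    - [0,0,0]
  xyz:
    - [-0.2,0.1,0.3]
    - [0.7,0.1,0.8]
    - [1.5,0.1,1.3]
    - [2.2,0.1,1.7]
    - [2.8,0.1,2.05]
    - [3.4,0.1,2.4]
    - [4,0.1,2.73]
    - [4.6,0.1,3.1]
  jaw: [25,25,25,25,25,25,25,25]

```text
time_s: 4.15
eef_pos: [0.6201, -0.1375, 0.126]
eef_rot: [-0.177, 0.703, 0.662, 0.188]
wrist_force: [-0.5, -1.2, 0.9]
opening: 0.254
grasp_force: 0.7
```

Run:
```python
from h import *
cur(30);move(-.055,.001,.104,30);move(-.03,.001,.104,30)
im=ctrl.camera("wrist");cv2.imwrite("pics/w2.png",im[:,:,::-1])
c=ctrl.calibration("wrist");h=mask(im,(5,150,90),(18,255,255),(0,640,0,400));p=hull(h)
w=ray(p,.124,c)-O;w=R.from_euler('z',-A).apply(w)[:,:2]*1000
print(cv2.minAreaRect(w.astype(np.float32)))
```

```text
t 4.15 box-frame corner [-0.1098  0.0012  0.104 ] F [-1.21  0.45  0.92] op 0.25
dr [0. 0. 0.] xyz [4.74 0.02 2.74]
dr [0. 0. 0.] xyz [6.91 0.02 3.99]
((-76.49613189697266, -1.429769515991211), (48.791587829589844, 69.20537567138672), 89.99239349365234)
```

View pics/w2.png

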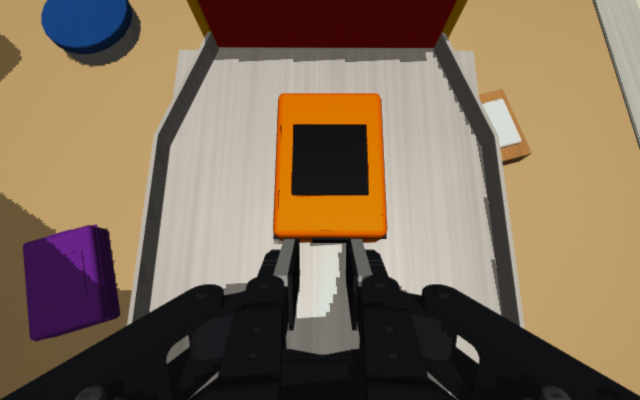

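The case at (330,165) is now square to the tray and centred, and both fingers are touching its rear face at row 240.

send_rows:
  dr:
    - [0,0,0]
    - [0,0,0]
    - [0,0,0]
    - [0,0,0]
    - [0,0,0]
    - [0,0,0]
    - [0,0,0]
    - [0,0,0]
  xyz:
    - [0.8,0,0.46]
    - [1.6,0,0.92]
    - [2.4,0,1.38]
    - [3.1,0,1.79]
    - [3.8,0,2.19]
    - [4.5,0,2.6]
    - [5.2,0,3.0]
    - [5.8,0,3.35]
  jaw: [25,25,25,25,25,25,25,25]

```text
time_s: 5.2
eef_pos: [0.624, -0.0704, 0.1259]
eef_rot: [-0.177, 0.703, 0.662, 0.188]
wrist_force: [0.2, -1.5, 0.7]
opening: 0.249
grasp_force: 0.9
```

Run:
```python
from h import *
cur(30);move(.0,.0,.104,30);move(.012,.0,.104,30)
im=ctrl.camera("wrist");cv2.imwrite("pics/w3.png",im[:,:,::-1])
```

```text
t 5.2 box-frame corner [-0.0426  0.0013  0.1039] F [-1.47 -0.26  0.75] op 0.25
dr [0. 0. 0.] xyz [3.69 0.13 2.12]
dr [0. 0. 0.] xyz [4.73 0.13 2.72]
```

View pics/w3.png

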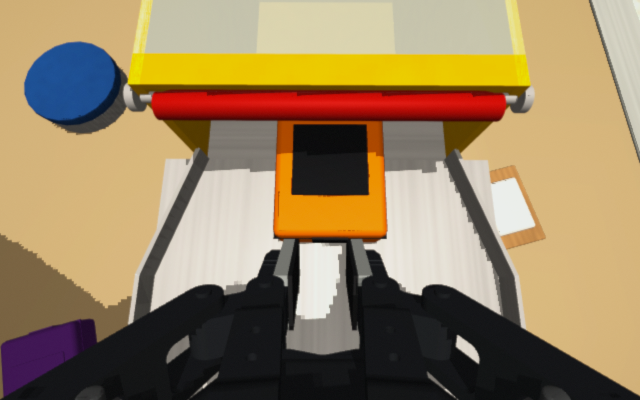

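The case is entering the doorway, with the red flap swung in over it and the hinge bar at row 105. It is still centred.

send_rows:
  dr:
    - [0,0,0]
    - [0,0,0]
    - [0,0,0]
    - [0,0,0]
    - [0,0,0]
    - [0,0,0]
    - [0,0,0]
    - [0,0,0]
  xyz:
    - [0.6,0,0.35]
    - [1.2,0,0.69]
    - [1.8,0,1.04]
    - [2.4,0,1.38]
    - [3,0,1.73]
    - [3.5,0,2.02]
    - [4,0,2.31]
    - [4.4,0,2.54]
  jaw: [25,25,25,25,25,25,25,25]

```text
time_s: 6.25
eef_pos: [0.6271, -0.0198, 0.1259]
eef_rot: [-0.177, 0.703, 0.662, 0.188]
wrist_force: [-0.3, -2.2, 1.8]
opening: 0.25
grasp_force: 1.1
```

Run:
```python
from h import *
cur(30);move(-.1,.0,.107,30)
im=ctrl.camera("wrist");cv2.imwrite("pics/w4.png",im[:,:,::-1])
```

```text
t 6.25 box-frame corner [0.0081 0.0013 0.104 ] F [-2.19  0.21  1.83] op 0.25
dr [0. 0. 0.] xyz [-9.21  0.13 -5.67]
```

View pics/w4.png

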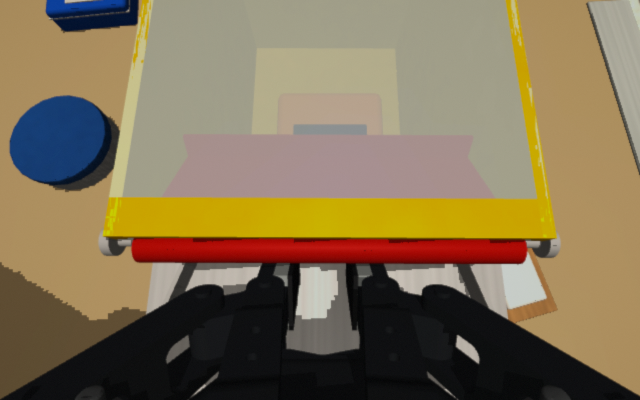

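The case shows through the window at (330,115), with the flap resting on it. It has not dropped yet, so it needs about 15 mm more, with a little more tilt to clear the hinge.

Run:
```python
from h import *
move(.016,.001,.104,36);move(.024,.001,.104,36);move(.03,.001,.104,36)
```

```text
dr [-0.  1.  0.] xyz [0.53 0.04 0.32]
dr [-0.  1.  0.] xyz [1.23 0.04 0.72]
dr [-0.  1.  0.] xyz [1.75 0.04 1.02]
```

send_rows:
  dr:
    - [0,0.4,0]
    - [0,0.7,0]
    - [0,1,0]
    - [0,1,0]
    - [0,1,0]
    - [0,1,0]
    - [0,1,0]
    - [0,1,0]
  xyz:
    - [0.2,0,0.12]
    - [0.35,0,0.2]
    - [0.55,0,0.32]
    - [0.8,0,0.47]
    - [1.0,0,0.59]
    - [1.2,0,0.7]
    - [1.2,0,0.7]
    - [1.2,0,0.7]
  jaw: [25,25,25,25,25,25,25,25]

```text
time_s: 7.3
eef_pos: [0.6279, -0.0061, 0.1259]
eef_rot: [-0.212, 0.692, 0.652, 0.225]
wrist_force: [0.4, 0.5, -0.8]
opening: 0.25
grasp_force: 0.1
```

Run:
```python
from h import *
cur(36);move(-.1,.0,.107,36)
im=ctrl.camera("wrist");cv2.imwrite("pics/w5.png",im[:,:,::-1])
```

```text
t 7.3 box-frame corner [0.0229 0.0013 0.104 ] F [ 0.5  -0.41 -0.78] op 0.25
dr [-0.  0.  0.] xyz [-9.77  0.13 -7.46]
```

View pics/w5.png

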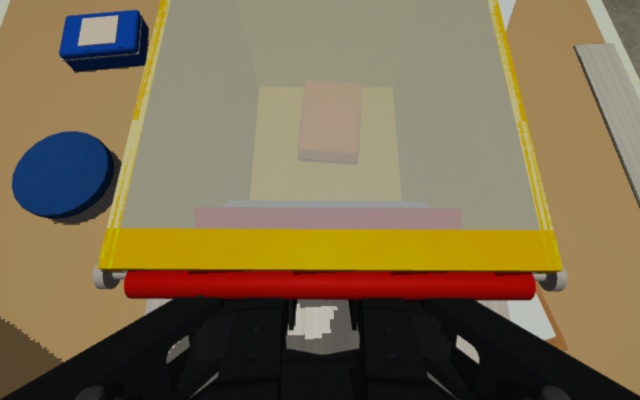

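The case has dropped and lies in the well at (330,120), and the flap is resting on the fingers. Next I back the fingers out along the tray and rise.

send_rows:
  dr:
    - [0,0,0]
    - [0,0,0]
    - [0,0,0]
    - [0,0,0]
    - [0,0,0]
    - [0,0,0]
    - [0,0,0]
    - [0,0,0]
  xyz:
    - [-1.0,0,-0.75]
    - [-2.2,0,-1.65]
    - [-3.5,0,-2.65]
    - [-5,0,-3.8]
    - [-6.5,0,-4.95]
    - [-8,0,-6.1]
    - [-9.2,0,-7.1]
    - [-9.7,0,-7.6]
  jaw: [25,25,25,25,25,25,25,25]

```text
time_s: 8.35
eef_pos: [0.6205, -0.1305, 0.1303]
eef_rot: [-0.212, 0.693, 0.652, 0.225]
wrist_force: [0.9, 0.6, 0.1]
opening: 0.251
grasp_force: 0.0
```

send_rows:
  dr:
    - [0,0,0]
    - [0,0,0]
    - [0,0,0]
    - [0,0,0]
    - [0,0,0]
    - [0,0,0]
    - [0,0,0]
    - [0,0,0]
  xyz:
    - [0,0,-2]
    - [0,0,-4]
    - [0,0,-6]
    - [0,0,-8]
    - [0,0,-10]
    - [0,0,-10]
    - [0,0,-10]
    - [0,0,-10]
  jaw: [25,25,25,25,25,25,25,25]

```text
time_s: 9.35
eef_pos: [0.6166, -0.1871, 0.2102]
eef_rot: [-0.213, 0.692, 0.652, 0.225]
wrist_force: [0.2, 0.4, -0.1]
opening: 0.252
grasp_force: 0.0
```

Run:
```python
from h import *
cur(36)
im=ctrl.camera("wrist");cv2.imwrite("pics/w6.png",im[:,:,::-1])
```

```text
t 9.35 box-frame corner [-0.1584  0.0017  0.1884] F [ 0.38 -0.22 -0.14] op 0.25
```

View pics/w6.png

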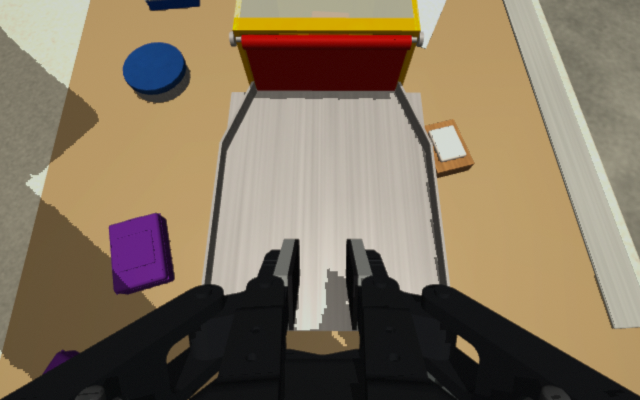

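The tray is empty, the flap at (325,65) hangs shut, and the arm is clear.

```bash
python3 -c "
from bench import ctrl
print(ctrl.hand_in())"
```

```text
the job is handed in; nothing more can be done
None
```

I pushed the orange case through the flap into the drop box well, backed the fingers out so the flap hung shut, and handed the job in at about 9.4 s; no verdict came back.

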